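Mark the full enamel trays

TASK

The board holds four trays of enamelled discs, each with a flip-over tag in front of it. Gently push over whichever tags are wrong, so that the tags of the trays with a disc in every cell lie with their ring face up, tipped towards the tray, and the tags of all other trays lie with their bar face up, tipped towards the robot. Some tags may already be right; leave the trays and everything else standing where they are.

Things in the scene. Friction and masses are not known exactly. Their poses are not given: they have to be found in the camera images.
- board: Plywood board lying on the table, 300 (its x) by 480 (its y) by 12 mm thick, fixed; origin at the centre of its underside, its x axis pointing away from the robot, from the tag stands to the trays.
- stand_a: Fixed steel stand of tag A, one of four in a row 115 mm apart across the board, in any order. Origin: centre of its underside, on the board's top. Axes as the board's: +x points straight to its own tray (tray centre 160 mm away), y along the hinge, whose line is 28 mm above the origin between two cheeks 68 mm apart over their outsides. Edge of a tag leaning to +x to tray wall: about 65 mm.
- tag_a (a joint): Angle of tag A, rad: 0 = leaning to the stand's -x side (robot), the face with the raised straight copper bar up (not full); 0.82 = upright; 1.64 = leaning to +x (tray), the face with the raised copper ring up (full). Swings freely, slightly damped: pushed past upright it falls over by its own weight. At both ends it rests on stops.
- edge_a (a point): Middle of the free edge of tag A, a white plate 50 mm wide (along the hinge), 55 mm from hinge to free edge, 4 mm thick (marks 3 mm proud), 40 g. At rest it slopes up 43 degrees from level: this point is then 40 mm from the hinge line horizontally and 65 mm above the stand's origin; upright: 83 mm above it. Pushed level the edge may jam on the finger; push it along its arc, up and over.
- stand_b: Fixed steel stand of tag B, one of four in a row 115 mm apart across the board, in any order. Origin: centre of its underside, on the board's top. Axes as the board's: +x points straight to its own tray (tray centre 160 mm away), y along the hinge, whose line is 28 mm above the origin between two cheeks 68 mm apart over their outsides. Edge of a tag leaning to +x to tray wall: about 65 mm.
- tag_b (a joint): Angle of tag B, rad: 0 = leaning to the stand's -x side (robot), the face with the raised straight copper bar up (not full); 0.82 = upright; 1.64 = leaning to +x (tray), the face with the raised copper ring up (full). Swings freely, slightly damped: pushed past upright it falls over by its own weight. At both ends it rests on stops.
- edge_b (a point): Middle of the free edge of tag B, a white plate 50 mm wide (along the hinge), 55 mm from hinge to free edge, 4 mm thick (marks 3 mm proud), 40 g. At rest it slopes up 43 degrees from level: this point is then 40 mm from the hinge line horizontally and 65 mm above the stand's origin; upright: 83 mm above it. Pushed level the edge may jam on the finger; push it along its arc, up and over.
- stand_c: Fixed steel stand of tag C, one of four in a row 115 mm apart across the board, in any order. Origin: centre of its underside, on the board's top. Axes as the board's: +x points straight to its own tray (tray centre 160 mm away), y along the hinge, whose line is 28 mm above the origin between two cheeks 68 mm apart over their outsides. Edge of a tag leaning to +x to tray wall: about 65 mm.
- tag_c (a joint): Angle of tag C, rad: 0 = leaning to the stand's -x side (robot), the face with the raised straight copper bar up (not full); 0.82 = upright; 1.64 = leaning to +x (tray), the face with the raised copper ring up (full). Swings freely, slightly damped: pushed past upright it falls over by its own weight. At both ends it rests on stops.
- edge_c (a point): Middle of the free edge of tag C, a white plate 50 mm wide (along the hinge), 55 mm from hinge to free edge, 4 mm thick (marks 3 mm proud), 40 g. At rest it slopes up 43 degrees from level: this point is then 40 mm from the hinge line horizontally and 65 mm above the stand's origin; upright: 83 mm above it. Pushed level the edge may jam on the finger; push it along its arc, up and over.
- stand_d: Fixed steel stand of tag D, one of four in a row 115 mm apart across the board, in any order. Origin: centre of its underside, on the board's top. Axes as the board's: +x points straight to its own tray (tray centre 160 mm away), y along the hinge, whose line is 28 mm above the origin between two cheeks 68 mm apart over their outsides. Edge of a tag leaning to +x to tray wall: about 65 mm.
- tag_d (a joint): Angle of tag D, rad: 0 = leaning to the stand's -x side (robot), the face with the raised straight copper bar up (not full); 0.82 = upright; 1.64 = leaning to +x (tray), the face with the raised copper ring up (full). Swings freely, slightly damped: pushed past upright it falls over by its own weight. At both ends it rests on stops.
- edge_d (a point): Middle of the free edge of tag D, a white plate 50 mm wide (along the hinge), 55 mm from hinge to free edge, 4 mm thick (marks 3 mm proud), 40 g. At rest it slopes up 43 degrees from level: this point is then 40 mm from the hinge line horizontally and 65 mm above the stand's origin; upright: 83 mm above it. Pushed level the edge may jam on the finger; push it along its arc, up and over.
- tray_full_1: Loose white divided tray, 110 (x) by 92 (y) by 22 mm tall, 0.35 kg, with 2 by 3 cells, standing on the board; origin at the centre of its underside. Full: an enamelled disc (29 mm across) in each of its six cells.
- tray_full_2: Loose white divided tray, 110 (x) by 92 (y) by 22 mm tall, 0.35 kg, with 2 by 3 cells, standing on the board; origin at the centre of its underside. Full: an enamelled disc (29 mm across) in each of its six cells.
- tray_part: Loose white divided tray, 110 (x) by 92 (y) by 22 mm tall, 0.35 kg, with 2 by 3 cells, standing on the board; origin at the centre of its underside. Not full: four discs, two cells empty.
- tray_empty: Loose white divided tray, 110 (x) by 92 (y) by 22 mm tall, 0.35 kg, with 2 by 3 cells, standing on the board; origin at the centre of its underside. Not full: all cells empty.
- glaze_jar: Bystander, to be left alone: small closed glass jar, 28 mm across, 36 mm tall, standing on the board between two tag stands.
- brush: Bystander, to be left alone: fine paint brush, 135 mm long, 9 mm thick, lying on the board between two tag stands.
- bowl_a: Bystander, to be left alone: white glaze bowl, 72 mm across, 30 mm tall, on the table beside the board.
- bowl_b: Bystander, to be left alone: orange cup, 56 mm across, 28 mm tall, on the table beside the board.
- plate: Bystander, to be left alone: white saucer, 110 mm across, 14 mm tall, on the table beside the board.
- gum_bottle: Bystander, to be left alone: amber bottle, 50 mm across, 100 mm tall, on the table beside the board.
- copper_ring: Bystander, to be left alone: copper ring, 60 mm across, 12 mm tall, on the table beside the board.
Mind the look-alikes: they are no part of the job. Leave any purple look-alike of the tray_full_2 alone. Leave any yellow look-alike of the tray_part alone.

How it is judged:
By the outcome, as a careful person would: the job done as asked, in the order asked, and still so for the second after the job is handed in, with the robot touching nothing.
It also fails if it takes over 64 s, if anything falls off the work surface, if the arm or the gripper's body presses on something with over 40 N, if the wrist force passes 120 N, or if a joint passes its speed limit or range.

ROBOT

A 6-joint arm with a two-finger parallel gripper is mounted at the origin on the work surface. World frame = base frame: x ahead of the robot, y to its left, z up, the work surface at z = 0. Lengths are in m, angles in degrees, forces in N, time in s.
With the tool pointing down it reaches from about 0.35 to 0.95 m from the base axis. Payload 17.4 kg.
Tool frame: the origin (TCP) lies midway between the tips of the shut fingers; the grasp point (between the pads) lies 19 mm behind it (ctrl.hold_point_z is the distance from the TCP to the grasp point, in m); z points along the fingers, y is the line along which they close (so a half turn about z gives the same grasp; the last joint's range is limited). The gripper opens to 93 mm and grips with 3 to 60 N. Pads are 15 mm wide; open, the fingers measure 128 mm over their backs; the gripper's body (75 mm by 188 mm) begins 65 mm behind the grasp point.
Start: joints at [-76.02, 6.646, 82.598, -0, 90.757, -2.166], TCP at [0.188, -0.648, 0.219] pointing down, gripper open.
Joint ranges: [-162.19, 162.19], [-47.58, 125.68], [4.15, 143.07], [-65.23, 245.23], [0.69, 171.88], [-170.13, 170.13]. Speed limits (degrees/s): [108.29, 108.29, 127.2, 180, 180, 180].

INTERFACE

Orientations are given as a 3x3 rotation matrix whose columns are the frame's x, y, z axes.
In Python, from plant import readout, vision, ctrl gives the robot as it stands.
- The arm moves only by the tool jog_arm, never from a script. Its argument "targets" is one flat list of numbers, 5 for each row, row after row: the shift along the tool's x, y, z normalised to -1 to 1, where 1 is 0.02 m, then the turn about the tool's z normalised to -1 to 1, where 1 is 5 degrees, then the opening, from 0 (shut) to 1 (fully open). A call has 1 to 10 rows; each row shifts and turns the commanded pose from where the row before left it, along the tool's axes as they then stand; what a row does not reach is not made up. A row lasts 1/12 s, in which the tool goes at most 41.7 mm and 7.16 degrees, less where a joint would pass 70% of its speed; a pose out of reach is approached as far as the arm can. A call with a number of a shift or a turn outside -1 to 1 is refused whole. A call with a gripper value outside its range is refused whole. The fingers move at their own pace and stop on an object; the grip force is fixed at half the most. Time passes only in rows, so rows that do not move let the fingers close. It gives the time, the measured TCP pose, the force, the opening and the grip force at its end, in the units of the state.
- readout.read_state(): the state, without advancing time (a new reading comes with each control period).
- vision.grab_frame(name): name is "scene" or "top" or "wrist"; returns the picture (420x560x3 uint8, red, green, blue); there is no depth.
- vision.calibration(name): a dict with "fx", "fy", "cx", "cy" (pixels), "rvec" (rotation vector, rad) and "tvec" (3), from world to camera coordinates, as OpenCV has them. Camera axes: x right, y down, z forward; pixel columns grow to the right and rows downward; lengths in m; the calibration is good to about 2 mm. A picture is of the moment at which its call begins: read the wrist's pose just before it. calibration takes no time and is no camera call; for the wrist camera it gives the pose at the moment of the call.
- ctrl.close_job(): hands the job in; it is judged then, once.
The state is a dict: "t": time; "qpos": joint angles; "joint_vel": joint speeds; "joint_torque": joint torques, N m; "position": TCP position; "tcp_rot": TCP orientation; "contact_force": force on the tool from outside, world axes, zero at the start; "wrist_torque": the same for the moment, N m; "opening": finger opening in m; "grasp_force": force on a finger pad.
Only numpy, scipy, OpenCV 4.12 (cv2) and the standard library are available. Lean on these libraries where they do the work, as an engineer would, in place of code of your own. Each camera call takes 0.05 s, during which the arm holds its last target. There are 200 camera calls.

## Working session

There is one attempt and no reset: what is moved stays moved. The work goes in short steps, Python scripts to look and compute and a tool call to move; the robot and the scene stay as the last step left them, time stands still between calls to the robot, and variables do not carry over. Pictures are saved under pics/ and viewed, at most 10 in all, crops included, and the job is handed in when it is done.

Besides the shell and the picture viewer there is one more tool, called after "Call:" in YAML: its name, and indented under it one key for each argument. jog_arm: Moves the arm, as the interface text tells. Scaled input: -1 to 1 covers 0.02 m each way for a shift and 5 degrees each way for a turn. Its arguments: {"type":"object","properties":{"targets":{"type":"array","items":{"type":"number"}}},"required":["targets"]}

```bash
mkdir -p pics
python3 - <<'E'
from plant import readout, vision, ctrl
import cv2
for n in("top","scene"):
    im=vision.grab_frame(n)[:,:,::-1]; cv2.imwrite(f"pics/{n}0.png",cv2.resize(im,(800,600),interpolation=cv2.INTER_CUBIC))
    cv2.imwrite(f"pics/{n}raw.png",im)
    print(vision.calibration(n))
s=readout.read_state();print(s["t"],s["position"],s["tcp_rot"],ctrl.hold_point_z)
E
```

```text
{'fx': 512.3860371910401, 'fy': 512.3860371910401, 'cx': 273.03386445074494, 'cy': 209.50271164422722, 'rvec': array([ 2.2101903 , -2.18599763,  0.09669423]), 'tvec': array([0.01394163, 0.54755612, 1.5196804 ])}
{'fx': 428.0235665183143, 'fy': 428.0235665183143, 'cx': 288.9281806235764, 'cy': 210.8286621388611, 'rvec': array([ 2.04784219,  0.75172787, -0.3836681 ]), 'tvec': array([-0.4471781 , -0.12514523,  1.27672376])}
0.1 [ 0.18766725 -0.64818753  0.21797283] [[ 9.60544642e-01  2.78125738e-01 -2.52715284e-04]
 [ 2.78125848e-01 -9.60544050e-01  1.06851940e-03]
 [ 5.44385856e-05 -1.09664724e-03 -9.99999397e-01]] 0.0188
```

View pics/top0.png

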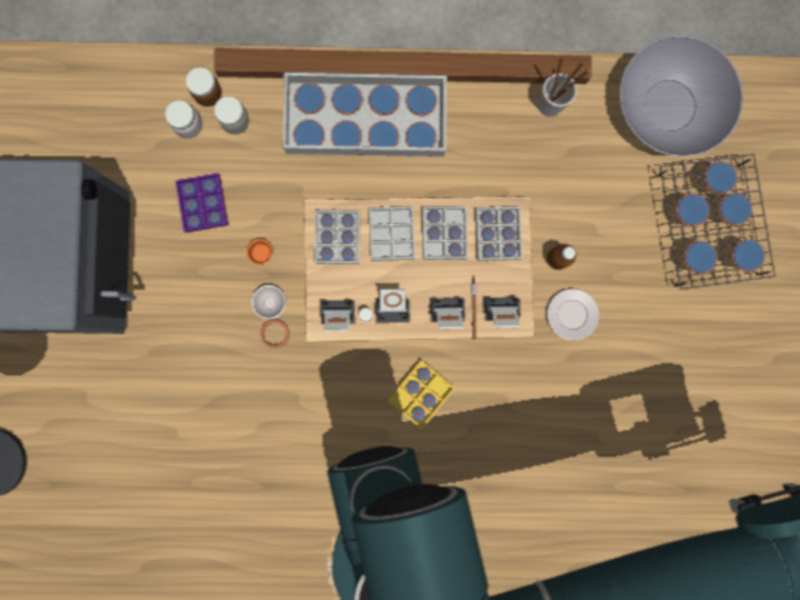

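View pics/scene0.png

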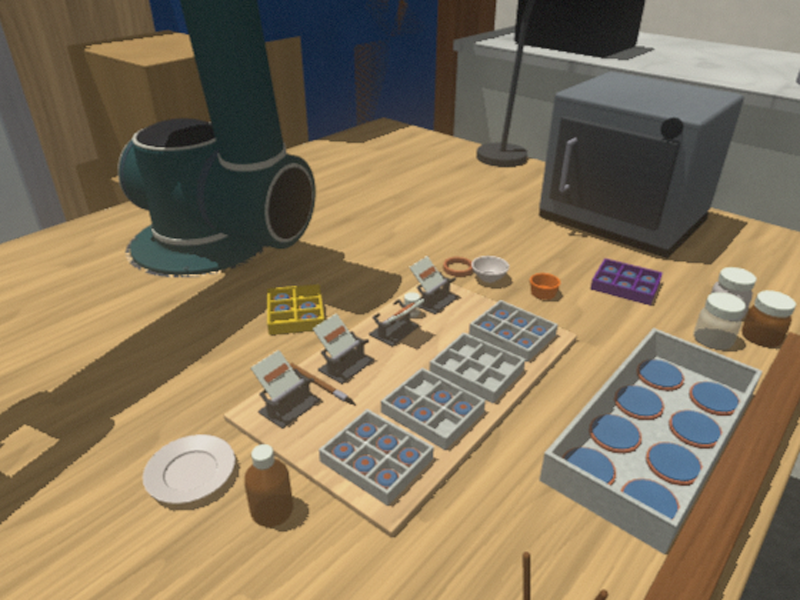

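The top view shows four white trays on the board, left to right at (337,236), (391,233), (444,233) and (498,233). They look full, empty, part full (4 discs) and full. Their tags, at (337,314), (392,302), (448,312) and (502,310), read bar, ring, bar and bar, so tags 1, 2 and 4 look wrong. The purple tray (202,203) and the yellow one (421,391) are off the board and are the look-alikes. I'll confirm this in an enlarged crop.

Run:
```python
import cv2
im=cv2.imread("pics/topraw.png")[134:242,210:378]
cv2.imwrite("pics/crop0.png",cv2.resize(im,None,fx=4.75,fy=4.75,interpolation=cv2.INTER_CUBIC))
```

```text
(no output)
```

View pics/crop0.png

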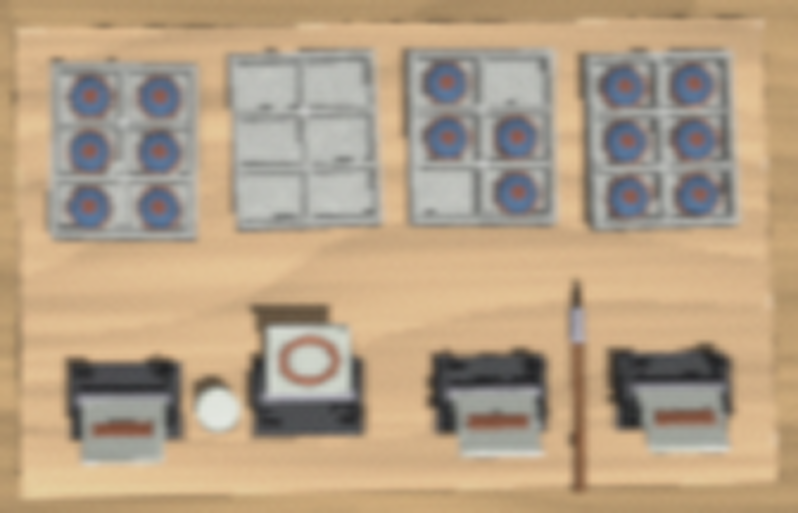

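The crop confirms the trays, left to right: full (6), empty, part (4, two cells empty) and full (6). Tags 1, 2 and 4 are wrong and tag 3 is right. Free edges are at crop pixels (121,463), (308,325) and (688,451).

```bash
cat > h.py <<'E'
from plant import readout, vision, ctrl
import cv2, numpy as np
def ray(n,u,v,z):
    c=vision.calibration(n);R=cv2.Rodrigues(c["rvec"])[0];C=-R.T@c["tvec"]
    d=R.T@np.array([(u-c["cx"])/c["fx"],(v-c["cy"])/c["fy"],1]);return C+d*(z-C[2])/d[2]
E
python3 - <<'E'
from h import *
f=lambda p,z:ray("top",210+(p[0]+.5)/4.75-.5,134+(p[1]+.5)/4.75-.5,z)
B=[f(p,.012) for p in[(18,25),(765,22),(778,484),(20,497)]]
print(np.round(B,4),np.round(np.mean(B,0),4))
for p in[(121,463),(308,325),(500,456),(688,451)]:print(np.round(f(p,.077),4))
for p in[(216,408)]:print("jar",np.round(f(p,.048),4))
for p in[(577,490),(576,282)]:print("brush",np.round(f(p,.02),4))
for p in[(123,61),(123,240),(304,51),(308,229)]: print("tray",np.round(f(p,.034),4))
E
```

```text
[[ 0.7603  0.2029  0.012 ]
 [ 0.7693 -0.2761  0.012 ]
 [ 0.4728 -0.2837  0.012 ]
 [ 0.4595  0.1963  0.012 ]] [ 0.6155 -0.0401  0.012 ]
[0.4801 0.1296 0.077 ]
[0.5651 0.0174 0.077 ]
[ 0.4868 -0.1     0.077 ]
[ 0.4911 -0.2145  0.077 ]
jar [0.5153 0.073  0.048 ]
brush [ 0.4675 -0.1546  0.02  ]
brush [ 0.5992 -0.1536  0.02  ]
tray [0.7339 0.1345 0.034 ]
tray [0.6206 0.1328 0.034 ]
tray [0.7419 0.0206 0.034 ]
tray [0.629  0.0169 0.034 ]
```

Call:
jog_arm:
  targets: [0,0,0,0.98,0,0,0,0,0.98,0,0,0,0,0.98,0,0.64,-0.97,0,0,0,0.64,-0.97,0,0,0,0.64,-0.97,0,0,0,0.64,-0.97,0,0,0,0.64,-0.97,0,0,0,0.64,-0.97,0,0,0,0.64,-0.97,0,0,0]

```text
t: 0.93
position: [0.2742, -0.5093, 0.2183]
tcp_rot: [[1.0, 0.025, -0.0], [0.025, -1.0, 0.0], [-0.0, -0.0, -1.0]]
contact_force: [0.6, -0.1, -0.7]
opening: 0.0308
grasp_force: 0.0
```

Call:
jog_arm:
  targets: [0.64,-0.97,0,0,0,0.64,-0.97,0,0,0,0.64,-0.97,0,0,0,0.64,-0.97,0,0,0,0.64,-0.97,0,0,0,0.64,-0.97,0,0,0,0.64,-0.97,0,0,0,0.64,-0.97,0,0,0,0.64,-0.97,0,0,0,0,0,0,0,0]

```text
t: 1.77
position: [0.386, -0.3303, 0.2186]
tcp_rot: [[1.0, 0.027, 0.0], [0.027, -1.0, 0.001], [0.0, -0.001, -1.0]]
contact_force: [0.6, -0.4, 0.2]
opening: 0.0003
grasp_force: 0.0
```

Call:
jog_arm:
  targets: [0.56,-0.95,0,0,0,0.56,-0.95,0,0,0,0.56,-0.95,0,0,0,0.56,-0.95,0,0,0,0.56,-0.95,0,0,0,0.56,-0.95,0,0,0,0,0,1,0,0,0,0,1,0,0,0,0,1,0,0,0,0,0,0,0]

```text
t: 2.6
position: [0.4475, -0.2167, 0.1547]
tcp_rot: [[1.0, 0.025, -0.005], [0.025, -1.0, 0.002], [-0.005, -0.002, -1.0]]
contact_force: [-0.2, 0.8, -0.6]
opening: 0.0002
grasp_force: 0.0
```

Run:
```python
from h import *
print(readout.read_state()["position"])
a=vision.grab_frame("wrist")[:,:,::-1]
b=vision.grab_frame("scene")[180:300,160:300,::-1]
cv2.imwrite("pics/w1.png",np.hstack([cv2.resize(a,(400,300)),cv2.resize(b,(400,343),interpolation=3)[:300]]))
```

```text
[ 0.44754982 -0.21668379  0.1546809 ]
```

View pics/w1.png

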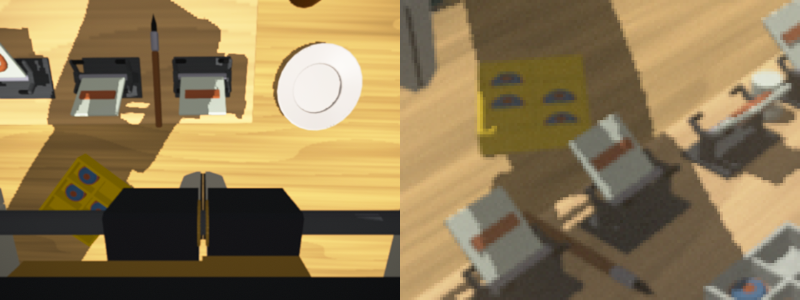

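The wrist view shows tag 4 straight ahead of the fingers. Its free edge is at about (201,115), and the fingers are at column 203. The brush is clear at column 155.

Run:
```python
from h import *
for p in[(201,115),(98,115)]: print(np.round(ray("wrist",p[0]*1.4,p[1]*1.4,.077),4))
print(readout.read_state()["position"])
```

```text
[ 0.4939 -0.2149  0.077 ]
[ 0.4912 -0.1034  0.077 ]
[ 0.44862272 -0.2173971   0.15870027]
```

Call:
jog_arm:
  targets: [0,0,1,0,0,0,0,1,0,0,0,0,1,0,0,0,0,1,0,0,0,0,1,0,0,0,0,0.7,0,0,0.5,0,0,0,0,0.5,0,0,0,0,0,0,0,0,0,0,0,0,0,0]

```text
t: 3.53
position: [0.4703, -0.2171, 0.0463]
tcp_rot: [[1.0, 0.026, 0.002], [0.026, -1.0, -0.001], [0.002, 0.001, -1.0]]
contact_force: [-0.3, -0.1, -0.5]
opening: 0.0005
grasp_force: 0.0
```

Call:
jog_arm:
  targets: [0.2,0,-0.15,0,0,0.2,0,-0.15,0,0,0.2,0,-0.18,0,0,0.2,0,-0.18,0,0,0.2,0,-0.16,0,0,0.2,0,-0.14,0,0]

```text
t: 4.03
position: [0.4934, -0.2162, 0.0645]
tcp_rot: [[1.0, 0.025, 0.0], [0.025, -1.0, -0.0], [0.0, 0.0, -1.0]]
contact_force: [-0.6, -0.2, -0.1]
opening: 0.0006
grasp_force: 0.2
```

Call:
jog_arm:
  targets: [0.2,0,-0.1,0,0,0.2,0,-0.08,0,0,0.2,0,-0.05,0,0,0.2,0,0,0,0,0.2,0,0,0,0,0.2,0,0,0,0,0.2,0,0,0,0,0.2,0,0,0,0,0.2,0,0,0,0,0,0,0,0,0]

```text
t: 4.87
position: [0.5295, -0.2152, 0.0684]
tcp_rot: [[1.0, 0.025, 0.0], [0.025, -1.0, 0.0], [0.0, -0.0, -1.0]]
contact_force: [0.5, 0.4, -0.6]
opening: 0.0003
grasp_force: 0.0
```

Run:
```python
from h import *
print(readout.read_state()["position"])
b=vision.grab_frame("scene")[170:300,160:330,::-1]
cv2.imwrite("pics/s2.png",cv2.resize(b,(680,520),interpolation=3))
```

```text
[ 0.52948989 -0.21519218  0.0683651 ]
```

View pics/s2.png

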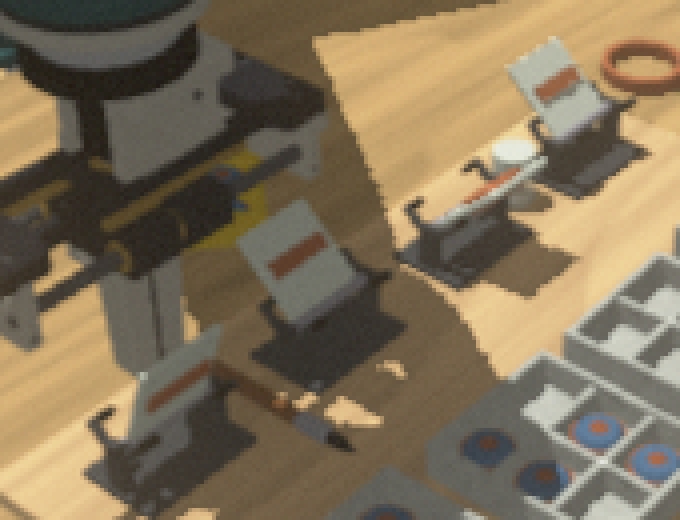

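The scene crop shows tag 4 (at 175,390) about upright, held by the finger. It needs a bit more push.

Call:
jog_arm:
  targets: [0.2,0,0,0,0,0.2,0,0,0,0,0.2,0,0,0,0,0.2,0,0,0,0,0.2,0,0,0,0,0,0,0,0,0]

```text
t: 5.42
position: [0.5495, -0.2147, 0.0684]
tcp_rot: [[1.0, 0.025, 0.0], [0.025, -1.0, 0.0], [0.0, -0.0, -1.0]]
contact_force: [0.1, 0.3, -0.0]
opening: 0.0003
grasp_force: 0.0
```

Run:
```python
from h import *
print(readout.read_state()["position"])
b=vision.grab_frame("scene")[170:300,160:330,::-1]
cv2.imwrite("pics/s3.png",cv2.resize(b,(680,520),interpolation=3))
```

```text
[ 0.54951914 -0.21469214  0.06839601]
```

View pics/s3.png

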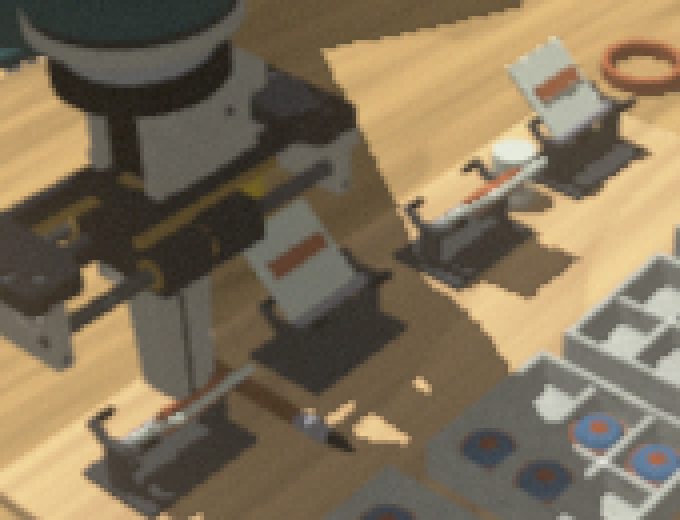

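Tag 4 now leans to its tray, seen edge-on at (175,405). Next is tag 1: up, across, down.

Call:
jog_arm:
  targets: [0,0,-1,0,0,0,0,-1,0,0,0,0,-1,0,0,0,0,-1,0,0,0,0,-1,0,0,-0.25,-0.96,-0.5,0,0,-0.25,-0.96,0,0,0,-0.25,-0.96,0,0,0,-0.25,-0.96,0,0,0,-0.25,-0.96,0,0,0]

```text
t: 6.3
position: [0.521, -0.1186, 0.1785]
tcp_rot: [[1.0, 0.025, 0.0], [0.025, -1.0, -0.0], [0.0, 0.0, -1.0]]
contact_force: [0.7, -0.1, 0.1]
opening: 0.0008
grasp_force: 0.0
```

Call:
jog_arm:
  targets: [-0.25,-0.96,0,0,0,-0.25,-0.96,0,0,0,-0.25,-0.96,0,0,0,-0.25,-0.96,0,0,0,-0.25,-0.96,0,0,0,-0.25,-0.96,0,0,0,-0.25,-0.96,0,0,0,-0.25,-0.96,0,0,0,-0.25,-0.96,0,0,0,-0.25,-0.96,0,0,0]

```text
t: 7.13
position: [0.4661, 0.0721, 0.1785]
tcp_rot: [[1.0, 0.025, 0.0], [0.025, -1.0, -0.0], [0.0, 0.0, -1.0]]
contact_force: [-0.5, -0.4, 0.3]
opening: 0.0007
grasp_force: 0.0
```

Call:
jog_arm:
  targets: [-0.25,-0.96,0,0,0,-0.25,-0.96,0,0,0,-0.25,-0.96,0,0,0,0,0,0,0,0,0,0,0,0,0]

```text
t: 7.55
position: [0.4499, 0.129, 0.1785]
tcp_rot: [[1.0, 0.027, 0.0], [0.027, -1.0, -0.0], [0.0, 0.0, -1.0]]
contact_force: [-0.0, -0.4, -0.2]
opening: 0.0005
grasp_force: 0.0
```

Run:
```python
from h import *
s=readout.read_state();print(s["position"],s["tcp_rot"][0])
a=vision.grab_frame("wrist")[:,:,::-1];cv2.imwrite("pics/w4.png",a)
```

```text
[0.44990835 0.12898856 0.17848123] [9.99635052e-01 2.70137736e-02 1.38401395e-04]
```

View pics/w4.png

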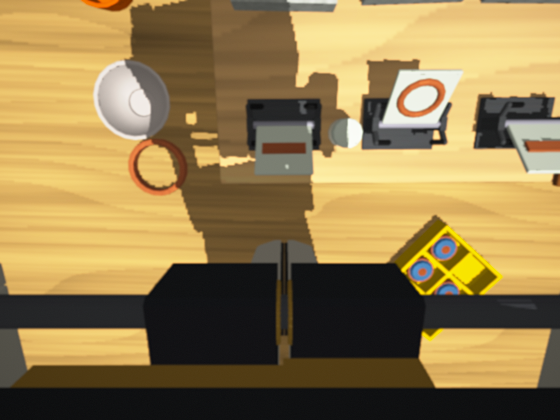

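The wrist view shows tag 1's free edge at (283,174), in line with the fingers, and tag 2's far edge at about (432,71). The jar is at (347,133).

Run:
```python
from h import *
for p in[(283,174),(432,71)]: print(np.round(ray("wrist",*p,.077),4))
```

```text
[0.4825 0.1293 0.077 ]
[0.5662 0.0151 0.077 ]
```

Call:
jog_arm:
  targets: [0,0,1,0,0,0,0,1,0,0,0,0,1,0,0,0,0,1,0,0,0,0,1,0,0,0,0,1,0,0,0,0,0.6,0,0,0.5,0,0,0,0,0,0,0,0,0,0,0,0,0,0]

```text
t: 8.43
position: [0.4613, 0.1286, 0.0476]
tcp_rot: [[1.0, 0.025, 0.001], [0.025, -1.0, 0.0], [0.001, -0.0, -1.0]]
contact_force: [-0.2, -0.4, -0.9]
opening: 0.0006
grasp_force: 0.0
```

Call:
jog_arm:
  targets: [0.2,0,-0.15,0,0,0.2,0,-0.15,0,0,0.2,0,-0.18,0,0,0.2,0,-0.18,0,0,0.2,0,-0.16,0,0,0.2,0,-0.14,0,0,0.2,0,-0.1,0,0,0.2,0,-0.08,0,0,0.2,0,-0.05,0,0,0.2,0,0,0,0]

```text
t: 9.27
position: [0.5006, 0.1297, 0.0704]
tcp_rot: [[1.0, 0.025, 0.0], [0.025, -1.0, -0.0], [0.0, 0.0, -1.0]]
contact_force: [0.1, -1.1, 0.2]
opening: 0.0007
grasp_force: 0.1
```

Call:
jog_arm:
  targets: [0.2,0,0,0,0,0.2,0,0,0,0,0.2,0,0,0,0,0.2,0,0,0,0,0.2,0,0,0,0,0.2,0,0,0,0,0.2,0,0,0,0,0.2,0,0,0,0,0.2,0,0,0,0,0.2,0,0,0,0]

```text
t: 10.1
position: [0.5406, 0.1308, 0.0702]
tcp_rot: [[1.0, 0.025, -0.0], [0.025, -1.0, -0.0], [-0.0, 0.0, -1.0]]
contact_force: [0.4, 0.3, 0.4]
opening: 0.0007
grasp_force: 0.0
```

Call:
jog_arm:
  targets: [0,0,-1,0,0,0,0,-1,0,0,0,0,-1,0,0,0,0,-1,0,0,0,0,-1,0,0,0.43,0.97,-0.5,0,0,0.43,0.97,0,0,0,0.43,0.97,0,0,0,0.43,0.97,0,0,0,0.43,0.97,0,0,0]

```text
t: 10.93
position: [0.5861, 0.0339, 0.1804]
tcp_rot: [[1.0, 0.025, 0.0], [0.025, -1.0, 0.0], [0.0, -0.0, -1.0]]
contact_force: [-0.1, -0.5, -0.6]
opening: 0.0007
grasp_force: 0.0
```

Call:
jog_arm:
  targets: [0.43,0.97,0,0,0,0,0,0,0,0,0,0,1,0,0,0,0,1,0,0,0,0,1,0,0,0,0,0,0,0]

```text
t: 11.43
position: [0.5931, 0.016, 0.1162]
tcp_rot: [[1.0, 0.025, -0.005], [0.025, -1.0, 0.0], [-0.005, -0.0, -1.0]]
contact_force: [-0.2, -0.7, -1.1]
opening: 0.0001
grasp_force: 0.0
```

Run:
```python
from h import *
print(readout.read_state()["position"])
a=vision.grab_frame("scene")[150:300,200:400,::-1]
b=vision.grab_frame("wrist")[:,:,::-1]
cv2.imwrite("pics/s5.png",np.vstack([cv2.resize(a,(400,300),interpolation=3),cv2.resize(b,(400,300))]))
```

```text
[0.59307049 0.01599856 0.11623073]
```

View pics/s5.png

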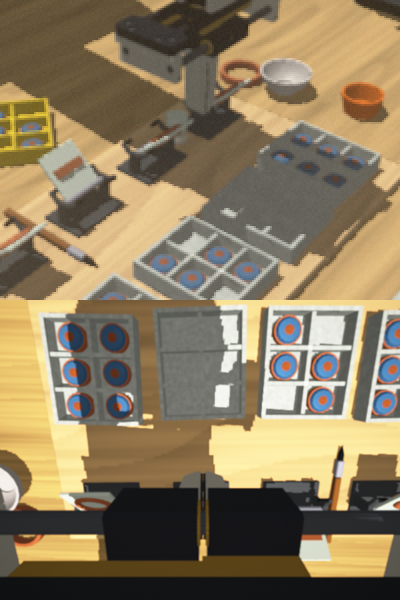

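Run:
```python
from h import *
s=readout.read_state();print(s["position"],s["t"])
c=vision.calibration("scene");K=np.array([[c["fx"],0,c["cx"]],[0,c["fy"],c["cy"]],[0,0,1]])
P=np.array([s["position"],[.5655,.016,.077],[.523,.13,.04],[.523,.015,.04],[.562,.131,.077]])
p=cv2.projectPoints(P,c["rvec"],c["tvec"],K,None)[0][:,0];print((p-[200,150])*2)
```

```text
[0.59453075 0.01598133 0.12039253] 11.5333
[[197.91638937 106.65456729]
 [176.33884157 130.43788525]
 [208.62110131 103.64200646]
 [147.10825134 143.7427284 ]
 [235.91237699  88.63687062]]
```

The projection agrees with the picture: the finger tip is at (198,107), in front of tag 2, and tag 1 leans to its tray with its edge at (236,89). The trays haven't moved. Now I push tag 2 towards the robot.

Call:
jog_arm:
  targets: [0,0,1,0,0,0,0,1,0,0,0,0,1,0,0,0,0,0.7,0,0,-0.35,0,0,0,0,0,0,0,0,0]

```text
t: 12.03
position: [0.587, 0.0156, 0.0469]
tcp_rot: [[1.0, 0.025, -0.0], [0.025, -1.0, -0.0], [-0.0, 0.0, -1.0]]
contact_force: [-0.4, -0.3, 0.1]
opening: 0.0002
grasp_force: 0.0
```

Call:
jog_arm:
  targets: [-0.2,0,-0.15,0,0,-0.2,0,-0.15,0,0,-0.2,0,-0.18,0,0,-0.2,0,-0.18,0,0,-0.2,0,-0.16,0,0,-0.2,0,-0.14,0,0,-0.2,0,-0.1,0,0,-0.2,0,-0.08,0,0,-0.2,0,-0.05,0,0,-0.2,0,0,0,0]

```text
t: 12.87
position: [0.5473, 0.0145, 0.0701]
tcp_rot: [[1.0, 0.025, -0.0], [0.025, -1.0, 0.0], [-0.0, -0.0, -1.0]]
contact_force: [-0.2, 0.2, -0.3]
opening: 0.0006
grasp_force: 0.1
```

Call:
jog_arm:
  targets: [-0.2,0,0,0,0,-0.2,0,0,0,0,-0.2,0,0,0,0,-0.2,0,0,0,0,-0.2,0,0,0,0,-0.2,0,0,0,0,-0.2,0,0,0,0,-0.2,0,0,0,0,-0.2,0,0,0,0,-0.2,0,0,0,0]

```text
t: 13.7
position: [0.5073, 0.0135, 0.0701]
tcp_rot: [[1.0, 0.025, 0.0], [0.025, -1.0, 0.0], [0.0, -0.0, -1.0]]
contact_force: [0.0, 0.9, 0.0]
opening: 0.0006
grasp_force: 0.0
```

Next I rise and move back to the side for a final check.

Call:
jog_arm:
  targets: [0,0,-1,0,0,0,0,-1,0,0,0,0,-1,0,0,0,0,-1,0,0,0,0,-1,0,0,-1,0,-1,0,0,-1,0,-1,0,0,-1,0,0,0,0,-1,0,0,0,0,-1,0,0,0,0]

```text
t: 14.53
position: [0.4067, 0.011, 0.2102]
tcp_rot: [[1.0, 0.025, 0.001], [0.025, -1.0, -0.0], [0.001, 0.0, -1.0]]
contact_force: [0.5, -0.3, -0.4]
opening: 0.0005
grasp_force: 0.0
```

Call:
jog_arm:
  targets: [0,0,0,0,0,0,0,0,0,0,0,0,0,0,0]

```text
t: 14.78
position: [0.408, 0.011, 0.2102]
tcp_rot: [[1.0, 0.025, 0.001], [0.025, -1.0, 0.0], [0.001, 0.0, -1.0]]
contact_force: [0.2, 0.2, -0.9]
opening: 0.0002
grasp_force: 0.0
```

Run:
```python
from h import *
print(readout.read_state()["position"])
a=vision.grab_frame("scene")[150:360,140:420,::-1]
b=vision.grab_frame("top")[134:242,165:425,::-1]
cv2.imwrite("pics/end.png",np.vstack([cv2.resize(a,(440,330),interpolation=3),cv2.resize(b,(440,183),interpolation=3)]))
cv2.imwrite("pics/end.png",np.hstack([cv2.resize(a,(400,300),interpolation=3),cv2.resize(b[:,40:220],(400,240),interpolation=3)]) if 0 else cv2.imread("pics/end.png"))
```

```text
[0.408008   0.01097953 0.21015803]
```

View pics/end.png

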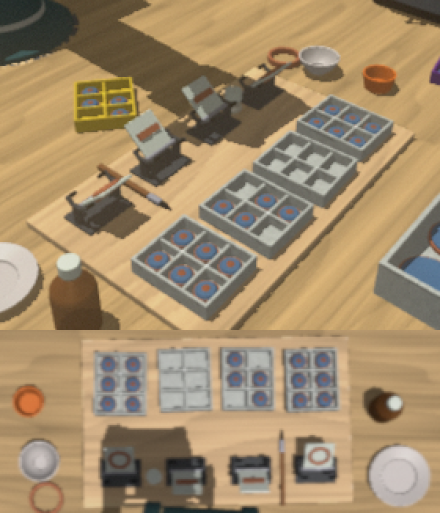

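The final views show tags 1 (118,460) and 4 (318,457) with the ring up, towards their trays, and tags 2 (186,478) and 3 (250,475) with the bar up, towards the robot. Everything else is in place.

```bash
python3 -c "
from plant import ctrl
print(ctrl.close_job())"
```

```text
the job is handed in; nothing more can be done
None
```

The job is handed in: I flipped the three wrong tags, so both full trays now show the ring and the part-full and empty trays show the bar, and in the last pictures nothing else had moved.

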